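Tip the last spice jar into the lie-flat spice rack

ROBOT

A 6-joint arm with a two-finger parallel gripper is mounted at the origin on a cart in front of the work surface, level with it; the furniture and walls round the work are solid. World frame = base frame: x ahead of the robot, y to its left, z up, the work surface at z = 0. Lengths are in m, angles in degrees, forces in N, time in s.
With the tool pointing down it reaches from about 0.3 to 0.75 m from the base axis. Payload 8.5 kg.
Tool frame: the origin (TCP) lies between the finger pads; the fingertips stand env.finger_overhang ahead of it and the grasp point (between the pads) lies 2 mm behind it (env.finger_overhang is the distance from the TCP to the fingertips, in m); z points along the fingers, y is the line along which they close (so a half turn about z gives the same grasp; the last joint's range is limited). The gripper opens to 85 mm and grips with 20 to 120 N. Pads are 22 mm wide; open, the fingers measure 114 mm over their backs; the gripper's body (76 mm by 85 mm) begins 54 mm behind the grasp point. The pads swing forward as they close: fully open they stand 13 mm farther back than shut.
Start: joints at [57.909, 21.807, 74.336, -0, 83.858, -12.336], TCP at [0.186, 0.518, 0.248] pointing down, gripper open.
Joint ranges: [-178.18, 178.18], [-50.72, 133.34], [12.68, 142.11], [-81.47, 261.47], [9.98, 163.14], [-165.26, 165.26]. Speed limits (degrees/s): [136.94, 136.94, 180, 180, 180, 180].

INTERFACE

Orientations are given as a 3x3 rotation matrix whose columns are the frame's x, y, z axes.
In Python, from rig import env gives the robot as it stands. The module is installed in compiled form; this text tells all that it offers.
- The arm moves only by the tool jog_arm, never from a script. Its arguments are lists of equal length, an entry for each row: "hand": the finger opening in m, from 0 to 0.0854; "travel": the shift along the world's x, y, z in m, a list of three; "yaw": the turn about the world's z in rad. A call has exactly 5 rows; each row shifts and turns the commanded pose from where the row before left it; what a row does not reach is not made up. A row lasts 1/8 s, in which the tool goes at most 62.5 mm and 10.7 degrees, less where a joint would pass 70% of its speed; a pose out of reach is approached as far as the arm can. A call is refused whole if a number of a shift passes 0.0625 or a number of a turn 0.188, either way. A call with a gripper value outside its range is refused whole. The fingers move at their own pace and stop on an object; "grip_force" is the grip in N (left out, the last holds). Time passes only in rows, so rows that do not move let the fingers close, or fill a call up. It gives the time, the measured TCP pose, the force, the opening and the grip force at its end, in the units of the state.
- env.observe(): the state, without advancing time (a new reading comes with each control period).
- env.get_image(name): name is "side" or "top" or "wrist"; returns the picture (400x640x3 uint8, red, green, blue); there is no depth.
- env.calibration(name): a dict with "fx", "fy", "cx", "cy" (pixels), "position" and "rotation" of the camera in the world; the wrist camera has in their place "hand_eye" (4x4, takes a point from camera to tool coordinates, whose origin is the TCP and whose axes are the flange's). Camera axes: x right, y down, z forward; pixel columns grow to the right and rows downward; lengths in m; the calibration is good to about 2 mm. A picture is of the moment at which its call begins: read the wrist's pose just before it. calibration takes no time and is no camera call.
- env.close_job(): hands the job in; it is judged then, once.
The state is a dict: "time_s": time; "q": joint angles; "qvel": joint speeds; "joint_efforts": joint torques, N m; "position": TCP position; "tool_rot": TCP orientation; "ft_force": force on the tool from outside, world axes, zero at the start; "wrist_torque": the same for the moment, N m; "grip_width": finger opening in m; "gripper_force": force on a finger pad.
Only numpy, scipy, OpenCV 4.12 (cv2) and the standard library are available. Lean on these libraries where they do the work, as an engineer would, in place of code of your own. Each camera call takes 0.05 s, during which the arm holds its last target. There are 200 camera calls.

TASK

Put the last standing spice jar away in the empty lane of the spice rack without gripping or lifting it: slide it upright over the worktop with the fingertips until it stands in front of the empty lane, close to the rack; then push it high up so that it tips over, lid first, into that lane; then gently push on its bottom until its lid is against the rack's back wall. Leave the jars already in the rack, the salt shaker and everything else where they are.

Things in the scene. Friction and masses are not known exactly. Their poses are not given: they have to be found in the camera images.
- spice_jar: the only spice jar still standing: round plastic jar with a flat screw lid, 106 mm tall, about 0.11 kg; body 42 mm in diameter, lid (top 20 mm) 45 mm. Origin: centre of its bottom; z runs up through the lid. Pushed at less than 20 mm above the worktop it slides upright; pushed above 70 mm it tips over (by itself beyond about 22 degrees of lean)
- jar_lid (a point): centre of the top of the spice jar's lid, 106 mm along the jar's axis from its bottom
- spice_rack: lie-flat spice rack of pale wood, fixed, 118 mm deep (x, from the open front to the back wall), 238 mm wide (y, to the left); origin: centre of its underside. Four lanes at y = +87, +29, -29, -87 mm, each 52 mm wide between 27 mm high ribs, 110 mm long inside, with a shallow V floor and a 36 mm high back wall. The lane at y = +29 mm is empty, a jar lies in each other one
- lane_mouth (a point): middle of the front edge of the empty lane's floor, 5 mm above the worktop; x runs into the lane (the inner face of the back wall is 110 mm along it), y to the left, z up
- salt_shaker: salt shaker, 44 mm in diameter, 90 mm tall with a domed steel top, stands in front of the rack on the other side of the lane from the spice jar; origin at the centre of its bottom. To be left alone
- lying_jar_a: spice jar lying in one of the three other lanes of the rack, 106 mm long, 45 mm in diameter; origin at the centre of its bottom, which faces the front; z along its axis to the lid. To be left alone
- lying_jar_b: spice jar lying in another lane, 106 mm long, else as lying_jar_a. To be left alone
- lying_jar_c: spice jar lying in another lane, 96 mm long, 44 mm in diameter, else as lying_jar_a. To be left alone
- pepper_mill: wooden pepper mill, 170 mm tall, 58 mm in diameter, standing to the right, loose; origin at its bottom. To be left alone
- sugar_jar: round jar of sugar, 110 mm tall, 63 mm in diameter, standing to the right, loose; origin at its bottom. To be left alone
- mug: mug with a handle, 95 mm tall, standing to the left, loose; origin at its bottom. To be left alone

How it is judged:
By the outcome, as a careful person would: the job done as asked, in the order asked, and still so for the second after the job is handed in, with the robot touching nothing.
It also fails if it takes over 51 s, if anything falls off the work surface, if the arm or the gripper's body presses on something with over 40 N, if the wrist force passes 120 N, or if a joint passes its speed limit or range.

## Working session

There is one attempt and no reset: what is moved stays moved. The work goes in short steps, Python scripts to look and compute and a tool call to move; the robot and the scene stay as the last step left them, time stands still between calls to the robot, and variables do not carry over. Pictures are saved under pics/ and viewed, at most 10 in all, crops included, and the job is handed in when it is done.

Besides the shell and the picture viewer there is one more tool, called after "Request:" in YAML: its name, and indented under it one key for each argument. jog_arm: Moves the arm, as the interface text tells. Its arguments: {"type":"object","properties":{"hand":{"type":"array"},"travel":{"type":"array"},"yaw":{"type":"array"},"grip_force":{"type":"number"}},"required":["hand","travel","yaw"]}

```bash
mkdir -p pics
cat > h.py <<'E'
import numpy as np, cv2
from rig import env
def ray(cal,u,v):
    d=np.array([(u-cal['cx'])/cal['fx'],(v-cal['cy'])/cal['fy'],1.0])
    return np.array(cal['position']),np.array(cal['rotation'])@d
def at(cal,u,v,z):
    p,d=ray(cal,u,v); return p+d*(z-p[2])/d[2]
def proj(cal,P):
    c=np.array(cal['rotation']).T@(np.array(P)-np.array(cal['position']))
    return cal['fx']*c[0]/c[2]+cal['cx'],cal['fy']*c[1]/c[2]+cal['cy']
def save(n,f):
    im=env.get_image(n); cv2.imwrite('pics/'+f,cv2.cvtColor(im,cv2.COLOR_RGB2BGR)); return im
E
python3 - <<'E'
from h import *
for n in('top','side'):
    save(n,n+'1.png'); c=env.calibration(n); print(n,c)
print(env.finger_overhang, env.observe()['tool_rot'],env.observe()['grip_width'])
E
```

```text
top {'fx': 510.3265040844364, 'fy': 510.3265040844364, 'cx': 324.3458809637998, 'cy': 200.01816940711637, 'position': array([-0.49725398, -0.20498221,  1.39130661]), 'rotation': array([[ 0.1675054 , -0.77614998,  0.60789238],
       [-0.98574734, -0.12208389,  0.11574843],
       [-0.01562428, -0.61861678, -0.78553749]])}
side {'fx': 385.76112996570305, 'fy': 385.76112996570305, 'cx': 318.4353660691252, 'cy': 197.7983834503372, 'position': array([0.49484168, 0.78164572, 0.63907434]), 'rotation': array([[-0.99905312, -0.03340915,  0.02786926],
       [-0.04195179,  0.5700063 , -0.82056863],
       [ 0.01152884, -0.82096081, -0.57086814]])}
0.017 [[-9.41153195e-01  3.37979519e-01 -7.13068377e-04]
 [ 3.37980155e-01  9.41152528e-01 -1.15520230e-03]
 [ 2.80671389e-04 -1.32822529e-03 -9.99999079e-01]] 0.08535003968829041
```

View pics/top1.png

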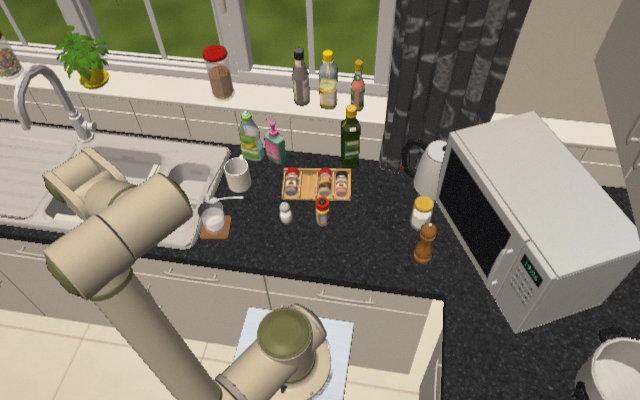

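View pics/side1.png

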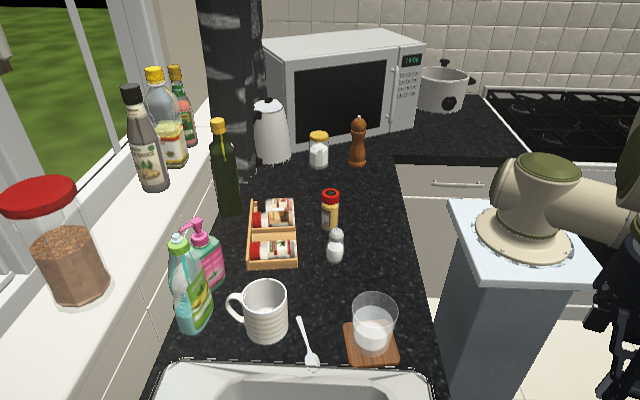

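The top view shows the rack at about (283-351, 168-200), its empty lane at about (308, 185), the jar at (322, 210) and the salt shaker at (286, 213). The side view shows the jar at (330, 210) and the shaker at (335, 245). I'll enlarge both views to measure.

Run:
```python
import cv2,numpy as np
a=cv2.imread('pics/top1.png')[155:235,270:365]; b=cv2.imread('pics/side1.png')[180:280,235:355]
a=cv2.resize(a,None,fx=8,fy=8,interpolation=cv2.INTER_CUBIC)[:600,:]; b=cv2.resize(b,None,fx=6,fy=6,interpolation=cv2.INTER_CUBIC)
cv2.imwrite('pics/ta.png',a);cv2.imwrite('pics/sb.png',b)
```

```text
(no output)
```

View pics/ta.png

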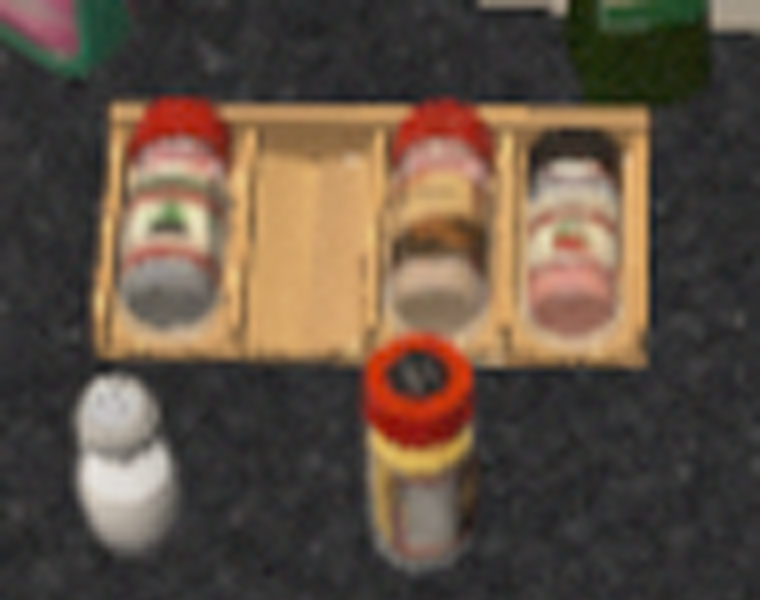

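View pics/sb.png

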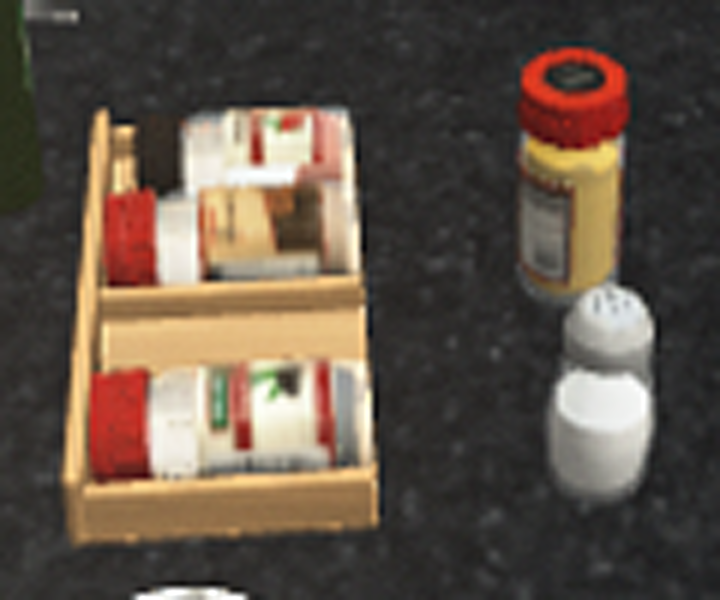

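The crops give the rack corners, the lid-top centre (top crop (417,374), side crop (574,80)) and the shaker. Next I'll fit the poses.

```bash
cat > fit.py <<'E'
from h import *
from scipy.optimize import least_squares
T,S=env.calibration('top'),env.calibration('side')
t=lambda x,y:(T,270+(x-3.5)/8,155+(y-3.5)/8)
s=lambda x,y:(S,235+(x-2.5)/6,180+(y-2.5)/6)
D,W=.059,.119
obs=[(t(97,358),(-D,W,0)),(t(645,366),(-D,-W,0)),(t(112,102),(D,W,.036)),(t(648,107),(D,-W,.036)),
(s(375,525),(-D,W,0)),(s(72,543),(D,W,0)),(s(66,482),(D,W,.036)),(s(378,465),(-D,W,.027)),(s(100,110),(D,-W,.036))]
def tf(p,l):
    c,n=np.cos(p[2]),np.sin(p[2]); return [p[0]+c*l[0]-n*l[1],p[1]+n*l[0]+c*l[1],l[2]]
def res(p): return np.ravel([np.subtract(proj(o[0],tf(p,l)),o[1:]) for o,l in obs])
r=least_squares(res,[.6,.1,0],loss='soft_l1'); p=r.x
print('rack',p[:2],np.degrees(p[2]),np.round(r.fun.reshape(-1,2),1).tolist())
print('mouth',tf(p,(-D,.029,.005)),'in',np.cos(p[2]),np.sin(p[2]))
def tri(*o,z=None):
    return least_squares(lambda q:np.ravel([np.subtract(proj(a[0],[q[0],q[1],z]),a[1:]) for a in o]),[.5,.1])
for n,o,z in(('lid',(t(418,372),s(574,80)),.106),('shaker',(t(116,400),s(612,308)),.080)):
    q=tri(*o,z=z); print(n,q.x,np.round(q.fun,1), [at(*a,z)[:2] for a in o])
print('jar front bottom',at(*t(420,570),0),'shaker base',at(*t(128,555),0),at(*s(600,498),0))
E
python3 fit.py
```

```text
rack [0.63458159 0.03629134] 7.575420249781147 [[0.3, -0.2], [0.2, 0.1], [0.5, -0.4], [0.2, 0.1], [1.3, 0.4], [-0.1, 0.3], [-0.6, -1.0], [0.6, 1.8], [-0.6, -0.0]]
mouth [np.float64(0.5722734232913803), np.float64(0.05726019654337852), 0.005] in 0.9912721867088077 0.1318311490412591
lid [ 0.49246183 -0.00794964] [-0.1 -0.1  0.1 -0.1] [array([ 0.49193155, -0.00829268]), array([ 0.49264727, -0.00738074])]
shaker [0.47625609 0.11075274] [ 1.   0.7 -0.3  1.1] [array([0.47858717, 0.1145755 ]), array([0.47564857, 0.10670998])]
jar front bottom [ 0.47018359 -0.01080342  0.        ] shaker base [4.58600580e-01 1.11376356e-01 2.22044605e-16] [0.47719065 0.12602344 0.        ]
```

Request:
jog_arm:
  hand: [0.0854, 0.0854, 0.0854, 0.0854, 0.0854]
  travel:
    - [0.018, -0.0539, 0]
    - [0.0205, -0.0539, 0]
    - [0.0205, -0.0539, 0]
    - [0.0205, -0.0539, 0]
    - [0.0205, -0.0539, 0]
  yaw: [-0.109, -0.109, -0.109, -0.109, -0.109]

```text
time_s: 0.72
position: [0.286, 0.2464, 0.2482]
tool_rot: [[-0.627, 0.779, 0.0], [0.779, 0.627, -0.0], [-0.0, -0.0, -1.0]]
ft_force: [1.0, 0.2, -0.7]
grip_width: 0.0854
gripper_force: 0.0
```

Request:
jog_arm:
  hand: [0.0854, 0.0854, 0.0854, 0.0854, 0.0854]
  travel:
    - [0.0205, -0.0539, -0.02]
    - [0.0205, -0.0539, -0.02]
    - [0.0205, -0.0539, -0.02]
    - [0.0205, -0.0539, -0.02]
    - [0.0205, -0.0539, -0.02]
  yaw: [-0.109, -0.109, -0.109, -0.109, -0.109]

```text
time_s: 1.35
position: [0.3887, -0.0234, 0.1477]
tool_rot: [[-0.132, 0.991, 0.0], [0.991, 0.132, -0.0], [-0.0, 0.0, -1.0]]
ft_force: [1.3, 0.2, 0.1]
grip_width: 0.0856
gripper_force: 0.0
```

```bash
cat > st.py <<'E'
from h import *
M=np.array([.5723,.0573]);d=np.array([.9913,.1318]);n=np.array([-.1318,.9913])
def st():
    o=env.observe(); p=np.array(o['position']); y=np.array(o['tool_rot'])[:,1]
    print('t',o['time_s'],'p',p.round(4),'along',((p[:2]-M)@d).round(4),'lat',((p[:2]-M)@n).round(4),'yang',np.degrees(np.arctan2(y[1],y[0])).round(2),'f',np.round(o['ft_force'],1),'w',round(o['grip_width'],4))
st()
E
python3 st.py
```

```text
t 1.35 p [ 0.3887 -0.0234  0.1477] along -0.1926 lat -0.0558 yang 7.56 f [1.3 0.2 0.1] w 0.0856
```

Request:
jog_arm:
  hand: [0.0854, 0.0854, 0.0854, 0.0854, 0.0854]
  travel:
    - [0, 0, -0.04]
    - [0, 0, -0.04]
    - [0, 0, -0.023]
    - [0, 0, 0]
    - [0, 0, 0]
  yaw: [0, 0, 0, 0, 0]

```text
time_s: 1.98
position: [0.3888, -0.0215, 0.046]
tool_rot: [[-0.136, 0.991, 0.001], [0.991, 0.136, -0.0], [-0.0, 0.001, -1.0]]
ft_force: [-0.1, -0.7, 0.7]
grip_width: 0.0857
gripper_force: 0.0
```

Run:
```python
from st import *
im=save('side','side2.png')[150:270,260:450]
S=env.calibration('side'); p=np.array(env.observe()['position'])
for z in(0,.01,.02,.03,.045): print(z,[np.round((np.array(proj(S,[*(p[:2]+a*d),z]))-[260,150])*4) for a in(.057,-.057)])
b=cv2.resize(im,None,fx=4,fy=4,interpolation=cv2.INTER_CUBIC)
cv2.imwrite('pics/s2.png',b[:,:,::-1])
```

```text
t 1.975 p [ 0.3888 -0.0215  0.046 ] along -0.1923 lat -0.0539 yang 7.8 f [-0.1 -0.7  0.7] w 0.0857
0 [array([348., 302.]), array([518., 294.])]
0.01 [array([349., 290.]), array([520., 282.])]
0.02 [array([350., 278.]), array([522., 270.])]
0.03 [array([351., 266.]), array([523., 258.])]
0.045 [array([352., 247.]), array([526., 239.])]
```

View pics/s2.png

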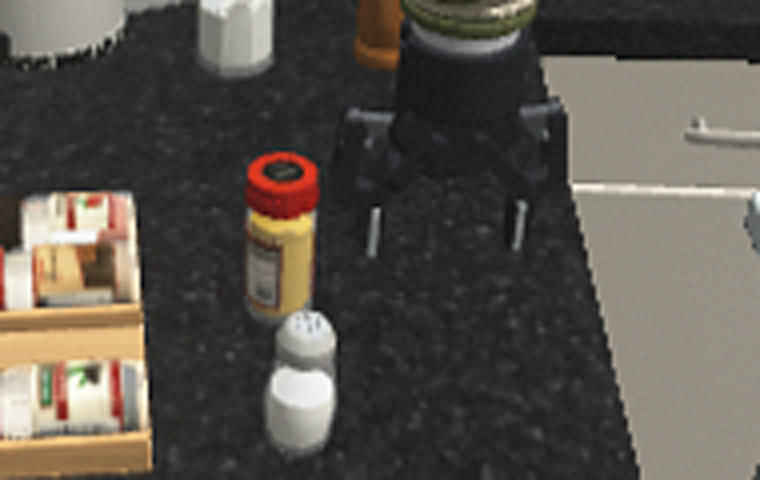

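The fingertips are about 35 mm above the worktop. The gripper's knuckles flare out near (335, 150), so I need its exact shape before pushing.

Run:
```python
import cv2,numpy as np
a=cv2.imread('pics/side2.png')[160:225,320:410].astype(float)
a=255*(np.clip(a/110,0,1))**.5
cv2.imwrite('pics/s2g.png',cv2.resize(a.astype('uint8'),None,fx=8.5,fy=8.5,interpolation=cv2.INTER_CUBIC))
```

```text
(no output)
```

View pics/s2g.png

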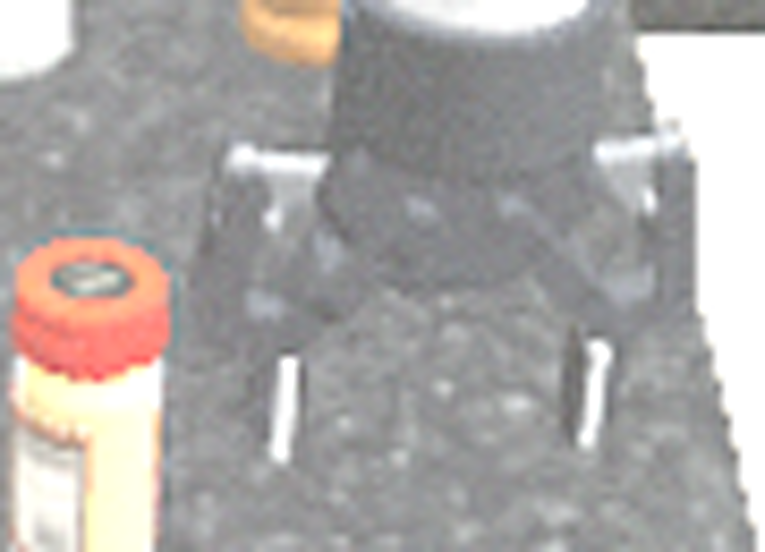

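Request:
jog_arm:
  hand: [0.0854, 0.0854, 0.0854, 0.0854, 0.0854]
  travel:
    - [0, -0.001, -0.018]
    - [0, 0, -0.009]
    - [0, 0, 0]
    - [0.006, 0.0008, 0]
    - [0, 0, 0]
  yaw: [0, 0, 0, 0, 0]

```text
time_s: 2.65
position: [0.3952, -0.0217, 0.0188]
tool_rot: [[-0.136, 0.991, 0.001], [0.991, 0.136, -0.001], [-0.001, 0.001, -1.0]]
ft_force: [0.2, -0.6, -0.0]
grip_width: 0.0854
gripper_force: 0.0
```

Request:
jog_arm:
  hand: [0.0854, 0.0854, 0.0854, 0.0854, 0.0854]
  travel:
    - [0.003, 0.0004, 0]
    - [0.003, 0.0004, 0]
    - [0.003, 0.0004, 0]
    - [0.002, 0, 0]
    - [0, 0, 0]
  yaw: [0, 0, 0, 0, 0]

```text
time_s: 3.28
position: [0.4055, -0.0204, 0.0183]
tool_rot: [[-0.136, 0.991, 0.0], [0.991, 0.136, -0.0], [-0.0, 0.0, -1.0]]
ft_force: [-0.2, 0.2, -0.6]
grip_width: 0.0855
gripper_force: 0.1
```

```bash
cat > look.py <<'E'
import sys
from st import *
f=sys.argv[1]
im=save('side','side_'+f+'.png'); a=im[165:245,290:415]
a=255*np.clip(a/160.,0,1)**.6
b=cv2.resize(a.astype('uint8')[:,:,::-1],None,fx=5,fy=5,interpolation=cv2.INTER_CUBIC)
cv2.imwrite('pics/z_'+f+'.png',b)
t=save('top','top_'+f+'.png')
E
python3 look.py a
```

```text
t 3.275 p [ 0.4055 -0.0204  0.0183] along -0.1756 lat -0.055 yang 7.8 f [-0.2  0.2 -0.6] w 0.0855
```

View pics/z_a.png

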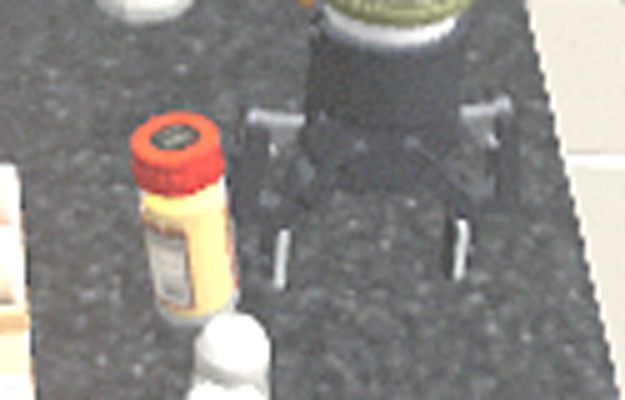

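The knuckles touch first and the jar leans about 10°: lid at (178,145), base at (200,310). I'll back off gently and change method. With the fingers shut I can push in tool x, with the gripper's body just above the lid so the jar cannot tip.

Request:
jog_arm:
  hand: [0.0854, 0.0854, 0.0854, 0.0854, 0.0854]
  travel:
    - [-0.003, -0.0004, 0]
    - [-0.003, -0.0004, 0]
    - [-0.003, -0.0004, 0]
    - [-0.004, -0.0005, 0]
    - [-0.01, -0.001, 0]
  yaw: [0, 0, 0, 0, 0]

```text
time_s: 4.0
position: [0.3821, -0.0232, 0.0183]
tool_rot: [[-0.136, 0.991, 0.0], [0.991, 0.136, -0.0], [-0.0, 0.0, -1.0]]
ft_force: [-0.4, 0.2, -0.5]
grip_width: 0.0852
gripper_force: 0.0
```

Request:
jog_arm:
  hand: [0, 0, 0, 0, 0]
  travel:
    - [-0.01, -0.001, 0.02]
    - [0, 0, 0.03]
    - [0, 0, 0]
    - [0, 0, 0]
    - [0, 0, 0]
  yaw: [0, -0.17, -0.17, -0.17, -0.17]

```text
time_s: 4.62
position: [0.3718, -0.0241, 0.0683]
tool_rot: [[0.522, 0.853, -0.0], [0.853, -0.522, 0.0], [-0.0, -0.0, -1.0]]
ft_force: [0.3, 0.3, 0.2]
grip_width: 0.0001
gripper_force: 0.0
```

Request:
jog_arm:
  hand: [0, 0, 0, 0, 0]
  travel:
    - [0, 0, 0]
    - [0, 0, 0]
    - [0, 0, 0]
    - [0, 0, 0]
    - [0, 0, 0]
  yaw: [-0.17, -0.17, -0.17, -0.17, -0.21]

```text
out of range; nothing moved
```

Request:
jog_arm:
  hand: [0, 0, 0, 0, 0]
  travel:
    - [0, 0, 0]
    - [0, 0, 0]
    - [0, 0, 0]
    - [0, 0, 0]
    - [0, 0, 0]
  yaw: [-0.178, -0.178, -0.178, -0.178, -0.176]

```text
time_s: 5.25
position: [0.3717, -0.024, 0.0682]
tool_rot: [[0.991, 0.132, -0.0], [0.132, -0.991, 0.0], [-0.0, -0.0, -1.0]]
ft_force: [-0.3, -0.2, 0.4]
grip_width: 0.0001
gripper_force: 0.0
```

```bash
cat > look2.py <<'E'
import sys
from st import *
f=sys.argv[1]
a=save('side','side_'+f+'.png')[150:270,235:435]; t=save('top','top_'+f+'.png')[140:250,255:385]
def g(a,k): return cv2.resize((255*np.clip(a/180.,0,1)**.6).astype('uint8')[:,:,::-1],None,fx=k,fy=k,interpolation=cv2.INTER_CUBIC)
A=g(a,2.9);B=g(t,2.4); 
C=np.zeros((A.shape[0]+B.shape[0],max(A.shape[1],B.shape[1]),3),np.uint8); C[:A.shape[0],:A.shape[1]]=A; C[A.shape[0]:,:B.shape[1]]=B
W=env.get_image('wrist'); W=cv2.resize(W[:,:,::-1],None,fx=.42,fy=.42); C[A.shape[0]:A.shape[0]+W.shape[0],B.shape[1]+0:B.shape[1]+W.shape[1]]=W[:,:C.shape[1]-B.shape[1]]
cv2.imwrite('pics/'+f+'.png',C); print(C.shape)
E
python3 look2.py b
python3 - <<'E'
from h import *
# automatic lid finder (red blob, top view), for numeric checks
E
cat >> h.py <<'E'
def lid(tag=None,box_top=(150,240,300,345),box_side=(160,245,275,375)):
    "red lid blobs centroid in both views (loose jar only: caller picks)"
    out={}
    for n in('top','side'):
        im=env.get_image(n).astype(int); m=((im[...,0]>130)&(im[...,1]<80)&(im[...,2]<80)).astype('uint8')
        k,l,s,c=cv2.connectedComponentsWithStats(m)
        out[n]=[(c[i].round(1).tolist(),s[i].tolist()) for i in range(1,k) if s[i][4]>20]
    return out
E
python3 -c "
from h import *
for k,v in lid().items(): print(k,v)"
```

```text
t 5.25 p [ 0.3717 -0.024   0.0682] along -0.2095 lat -0.0542 yang -82.39 f [-0.3 -0.2  0.4] w 0.0001
(612, 580, 3)
top [([213.7, 51.9], [203, 45, 23, 15, 276]), ([324.7, 170.3], [319, 168, 13, 6, 46])]
side [([171.4, 138.6], [162, 137, 17, 4, 29]), ([36.7, 193.8], [0, 175, 73, 40, 2089]), ([331.4, 195.1], [322, 188, 17, 17, 139]), ([255.9, 218.6], [252, 212, 9, 15, 110]), ([288.9, 248.0], [288, 241, 3, 15, 22]), ([254.1, 249.3], [250, 242, 10, 17, 142])]
```

View pics/b.png

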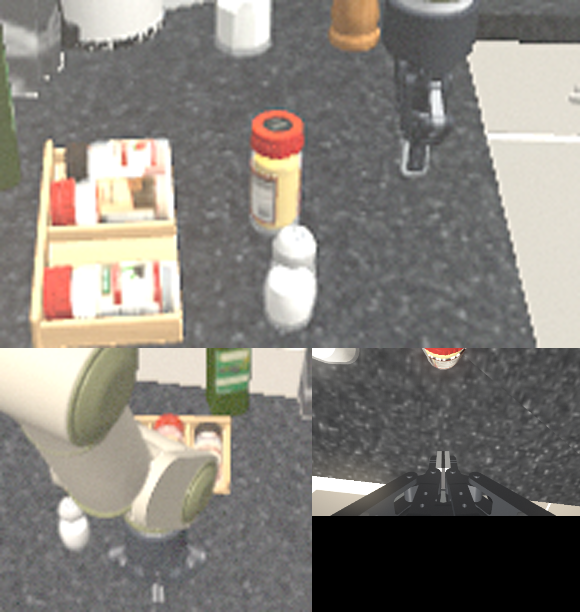

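The jar is upright again, at about (277,170) in the side crop, and the shut fingers are behind it at (415,160). I'll add a numeric lid tracker from the side view.

```bash
cat > track.py <<'E'
from st import *
S=env.calibration('side')
def blob(im,near):
    im=im.astype(int); m=((im[...,0]>130)&(im[...,1]<80)&(im[...,2]<80)).astype('uint8')
    k,l,s,c=cv2.connectedComponentsWithStats(m)
    i=[j for j in range(1,k) if s[j][4]>50 and s[j][0]>270]
    b=max(i,key=lambda j:s[j][4]); return c[b],s[b]
c0,s0=blob(cv2.imread('pics/side1.png')[:,:,::-1],None)
off=np.array(proj(S,[.4925,-.008,.106]))-c0
def jar():
    c,s=blob(env.get_image('side'),None); P=at(S,*(c+off),.106)[:2]
    print('lid',P.round(4),'along',((P-M)@d).round(4),'lat',((P-M)@n).round(4),'blob',c.round(1),s[2:],'ref',c0.round(1),s0[2:])
if __name__=='__main__': jar()
E
python3 track.py
```

```text
t 5.5 p [ 0.3721 -0.0241  0.0683] along -0.2092 lat -0.0543 yang -81.86 f [ 0.3  0.8 -0.4] w 0.0001
lid [ 0.4925 -0.008 ] along -0.0877 lat -0.0542 blob [331.4 195. ] [ 17  17 137] ref [331.4 195. ] [ 17  17 137]
```

Request:
jog_arm:
  hand: [0, 0, 0, 0, 0]
  travel:
    - [0.02, 0.0027, -0.015]
    - [0.03, 0.004, 0]
    - [0.02, 0.0027, 0]
    - [0, 0, 0]
    - [0, 0, 0]
  yaw: [0, 0, 0, 0, 0]

```text
time_s: 6.18
position: [0.4414, -0.0146, 0.0532]
tool_rot: [[0.99, 0.139, -0.001], [0.139, -0.99, 0.0], [-0.001, -0.0, -1.0]]
ft_force: [-0.7, -0.2, 0.6]
grip_width: -0.0001
gripper_force: 0.0
```

Request:
jog_arm:
  hand: [0, 0, 0, 0, 0]
  travel:
    - [0.008, 0.001, 0]
    - [0.006, 0.0008, 0]
    - [0.006, 0.0008, 0]
    - [0.006, 0.0008, 0]
    - [0.003, 0.0004, 0]
  yaw: [0, 0, 0, 0, 0]

```text
time_s: 6.8
position: [0.4717, -0.0108, 0.0533]
tool_rot: [[0.99, 0.139, -0.0], [0.139, -0.99, 0.0], [-0.0, -0.0, -1.0]]
ft_force: [-0.6, 0.1, 0.6]
grip_width: -0.0001
gripper_force: 0.6
```

```bash
python3 track.py
```

```text
t 6.8 p [ 0.4717 -0.0108  0.0533] along -0.1088 lat -0.0542 yang -82.03 f [-0.6  0.1  0.6] w -0.0001
lid [ 0.5085 -0.0061] along -0.0716 lat -0.0545 blob [324.9 195.2] [ 18  16 143] ref [331.4 195. ] [ 17  17 137]
```

```bash
cat >> track.py <<'E'
def lean(im):
    c,s=blob(im,None); x,y=int(c[0]),int(c[1]); w=im[y+8:y+38,x-14:x+16].astype(int)
    m=(w[...,0]>w[...,2]+50)&(w[...,0]>90); 
    r=[]
    for k in range(3,26,3):
        xs=np.where(m[k])[0]; r.append((round(xs.min()+x-14-c[0],1),round(xs.max()+x-14-c[0],1)) if len(xs) else None)
    print('body edges rel. lid',r)
if __name__=='__main__':
    lean(cv2.imread('pics/side1.png')[:,:,::-1]); lean(env.get_image('side'))
E
python3 track.py
```

```text
t 6.85 p [ 0.4719 -0.0109  0.0533] along -0.1085 lat -0.0543 yang -82.04 f [-1.1 -0.1  0.4] w 0.0001
lid [ 0.509  -0.0063] along -0.0711 lat -0.0547 blob [324.7 195.2] [ 18  17 141] ref [331.4 195. ] [ 17  17 137]
body edges rel. lid [(np.float64(-8.4), np.float64(5.6)), (np.float64(-5.4), np.float64(6.6)), (np.float64(-1.4), np.float64(5.6)), (np.float64(-1.4), np.float64(5.6)), (np.float64(-1.4), np.float64(5.6)), (np.float64(-1.4), np.float64(4.6)), (np.float64(-1.4), np.float64(4.6)), (np.float64(-5.4), np.float64(2.6))]
body edges rel. lid [(np.float64(-7.9), np.float64(6.1)), (np.float64(-4.9), np.float64(7.1)), (np.float64(0.1), np.float64(7.1)), (np.float64(0.1), np.float64(7.1)), (np.float64(0.1), np.float64(7.1)), (np.float64(1.1), np.float64(8.1)), (np.float64(1.1), np.float64(7.1)), (np.float64(-2.9), np.float64(5.1))]
```

Request:
jog_arm:
  hand: [0, 0, 0, 0, 0]
  travel:
    - [-0.008, -0.001, 0]
    - [0, 0, -0.002]
    - [0.006, 0.0008, 0]
    - [0.006, 0.0008, 0]
    - [0.003, 0.0004, 0]
  yaw: [0, 0, 0, 0, 0]

```text
time_s: 7.58
position: [0.4789, -0.0098, 0.0513]
tool_rot: [[0.99, 0.139, 0.0], [0.139, -0.99, -0.0], [0.0, 0.0, -1.0]]
ft_force: [-2.2, -0.3, 1.1]
grip_width: -0.0002
gripper_force: 0.5
```

```bash
python3 track.py
```

```text
t 7.575 p [ 0.4789 -0.0098  0.0513] along -0.1014 lat -0.0542 yang -82.03 f [-2.2 -0.3  1.1] w -0.0002
lid [ 0.5159 -0.0044] along -0.0641 lat -0.0537 blob [321.9 195.5] [ 18  17 145] ref [331.4 195. ] [ 17  17 137]
body edges rel. lid [(np.float64(-8.4), np.float64(5.6)), (np.float64(-5.4), np.float64(6.6)), (np.float64(-1.4), np.float64(5.6)), (np.float64(-1.4), np.float64(5.6)), (np.float64(-1.4), np.float64(5.6)), (np.float64(-1.4), np.float64(4.6)), (np.float64(-1.4), np.float64(4.6)), (np.float64(-5.4), np.float64(2.6))]
body edges rel. lid [(np.float64(-7.9), np.float64(6.1)), (np.float64(-5.9), np.float64(8.1)), (np.float64(0.1), np.float64(8.1)), (np.float64(0.1), np.float64(7.1)), (np.float64(0.1), np.float64(8.1)), (np.float64(1.1), np.float64(8.1)), (np.float64(1.1), np.float64(7.1)), (np.float64(-2.9), np.float64(5.1))]
```

Request:
jog_arm:
  hand: [0, 0, 0, 0, 0]
  travel:
    - [-0.008, -0.001, 0]
    - [0, 0, -0.0035]
    - [0.006, 0.0008, 0]
    - [0.006, 0.0008, 0]
    - [0.003, 0.0004, 0]
  yaw: [0, 0, 0, 0, 0]

```text
time_s: 8.3
position: [0.4859, -0.0089, 0.0478]
tool_rot: [[0.99, 0.139, 0.0], [0.139, -0.99, -0.0], [0.0, 0.0, -1.0]]
ft_force: [-0.7, -0.0, 0.3]
grip_width: -0.0002
gripper_force: 0.5
```

```bash
python3 track.py
```

```text
t 8.3 p [ 0.4859 -0.0089  0.0478] along -0.0943 lat -0.0542 yang -82.04 f [-0.7 -0.   0.3] w -0.0002
lid [ 0.5237 -0.0037] along -0.0562 lat -0.0541 blob [318.7 195.6] [ 18  17 150] ref [331.4 195. ] [ 17  17 137]
body edges rel. lid [(np.float64(-8.4), np.float64(5.6)), (np.float64(-5.4), np.float64(6.6)), (np.float64(-1.4), np.float64(5.6)), (np.float64(-1.4), np.float64(5.6)), (np.float64(-1.4), np.float64(5.6)), (np.float64(-1.4), np.float64(4.6)), (np.float64(-1.4), np.float64(4.6)), (np.float64(-5.4), np.float64(2.6))]
body edges rel. lid [(np.float64(-7.8), np.float64(7.2)), (np.float64(-5.8), np.float64(8.2)), (np.float64(0.2), np.float64(7.2)), (np.float64(0.2), np.float64(8.2)), (np.float64(1.2), np.float64(8.2)), (np.float64(1.2), np.float64(9.2)), (np.float64(1.2), np.float64(8.2)), (np.float64(-2.8), np.float64(6.2))]
```

The jar slides steadily with a constant lean of about 5°, held by two contacts on the fingers, so I'll continue.

Request:
jog_arm:
  hand: [0, 0, 0, 0, 0]
  travel:
    - [0.005, 0.0007, 0]
    - [0.006, 0.0008, 0]
    - [0.006, 0.0008, 0]
    - [0.006, 0.0008, 0]
    - [0.004, 0.0005, 0]
  yaw: [0, 0, 0, 0, 0]

```text
time_s: 9.02
position: [0.5128, -0.0052, 0.0478]
tool_rot: [[0.99, 0.138, 0.0], [0.138, -0.99, -0.0], [0.0, 0.0, -1.0]]
ft_force: [-0.9, -0.5, 1.0]
grip_width: -0.0003
gripper_force: 0.5
```

```bash
python3 track.py|tail -3
```

```text
lid [0.5501 0.0009] along -0.0294 lat -0.053 blob [307.9 196.3] [ 18  17 153] ref [331.4 195. ] [ 17  17 137]
body edges rel. lid [(np.float64(-8.4), np.float64(5.6)), (np.float64(-5.4), np.float64(6.6)), (np.float64(-1.4), np.float64(5.6)), (np.float64(-1.4), np.float64(5.6)), (np.float64(-1.4), np.float64(5.6)), (np.float64(-1.4), np.float64(4.6)), (np.float64(-1.4), np.float64(4.6)), (np.float64(-5.4), np.float64(2.6))]
body edges rel. lid [(np.float64(-7.7), np.float64(7.3)), (np.float64(-4.7), np.float64(8.3)), (np.float64(0.3), np.float64(8.3)), (np.float64(1.3), np.float64(8.3)), (np.float64(1.3), np.float64(8.3)), (np.float64(-14.7), np.float64(9.3)), (np.float64(-14.7), np.float64(8.3)), (np.float64(-14.7), np.float64(6.3))]
```

Request:
jog_arm:
  hand: [0, 0, 0, 0, 0]
  travel:
    - [-0.003, -0.0004, 0]
    - [-0.004, -0.0005, 0]
    - [-0.005, -0.0007, 0]
    - [-0.02, -0.0026, 0]
    - [-0.02, -0.0026, 0.01]
  yaw: [0, 0, 0, 0, 0]

```text
time_s: 9.75
position: [0.4592, -0.0121, 0.0576]
tool_rot: [[0.99, 0.138, -0.001], [0.138, -0.99, 0.0], [-0.001, -0.0, -1.0]]
ft_force: [-0.4, 0.6, -0.2]
grip_width: -0.0001
gripper_force: 0.0
```

Request:
jog_arm:
  hand: [0, 0, 0, 0, 0]
  travel:
    - [0, -0.015, 0.0]
    - [0, -0.015, 0]
    - [0, -0.015, 0]
    - [0, -0.015, 0]
    - [0, 0, 0]
  yaw: [0.17, 0.17, 0.17, 0.17, 0.17]

```text
time_s: 10.38
position: [0.4602, -0.073, 0.0579]
tool_rot: [[0.546, 0.838, 0.0], [0.838, -0.546, -0.0], [0.0, 0.0, -1.0]]
ft_force: [0.4, -0.1, 0.2]
grip_width: 0.0
gripper_force: 0.0
```

Request:
jog_arm:
  hand: [0, 0, 0, 0, 0]
  travel:
    - [0, 0, 0]
    - [0, 0, 0]
    - [0, 0, 0]
    - [0, 0, 0]
    - [0, 0, 0]
  yaw: [0.17, 0.17, 0.17, 0.11, 0.1]

```text
time_s: 11.0
position: [0.4601, -0.0721, 0.0579]
tool_rot: [[-0.141, 0.99, 0.0], [0.99, 0.141, -0.0], [-0.0, 0.0, -1.0]]
ft_force: [0.6, -0.6, -0.8]
grip_width: 0.0001
gripper_force: 0.0
```

```bash
python3 track.py
```

```text
t 11.0 p [ 0.4601 -0.0721  0.0579] along -0.1283 lat -0.1135 yang 8.1 f [ 0.6 -0.6 -0.8] w 0.0001
lid [5.42e-01 3.00e-04] along -0.0376 lat -0.0525 blob [311.2 196.2] [ 17  17 138] ref [331.4 195. ] [ 17  17 137]
body edges rel. lid [(np.float64(-8.4), np.float64(5.6)), (np.float64(-5.4), np.float64(6.6)), (np.float64(-1.4), np.float64(5.6)), (np.float64(-1.4), np.float64(5.6)), (np.float64(-1.4), np.float64(5.6)), (np.float64(-1.4), np.float64(4.6)), (np.float64(-1.4), np.float64(4.6)), (np.float64(-5.4), np.float64(2.6))]
body edges rel. lid [(np.float64(-8.2), np.float64(5.8)), (np.float64(-6.2), np.float64(6.8)), (np.float64(-0.2), np.float64(6.8)), (np.float64(-0.2), np.float64(6.8)), (np.float64(-0.2), np.float64(6.8)), (np.float64(-0.2), np.float64(5.8)), (np.float64(-0.2), np.float64(5.8)), (np.float64(-5.2), np.float64(3.8))]
```

Request:
jog_arm:
  hand: [0, 0, 0, 0, 0]
  travel:
    - [0.03, 0.004, 0]
    - [0.03, 0.004, 0]
    - [0.03, 0.004, -0.005]
    - [0, 0, -0.005]
    - [0, 0, 0]
  yaw: [-0.008, 0, 0, 0, 0]

```text
time_s: 11.72
position: [0.5493, -0.0599, 0.0473]
tool_rot: [[-0.129, 0.992, -0.002], [0.992, 0.129, 0.001], [0.001, -0.002, -1.0]]
ft_force: [-0.8, -0.3, 0.3]
grip_width: 0.0
gripper_force: 0.0
```

Request:
jog_arm:
  hand: [0, 0, 0, 0, 0]
  travel:
    - [-0.0013, 0.01, 0]
    - [-0.0013, 0.01, 0]
    - [-0.0008, 0.006, 0]
    - [-0.0008, 0.006, 0]
    - [-0.0008, 0.006, 0]
  yaw: [0, 0, 0, 0, 0]

```text
time_s: 12.35
position: [0.5455, -0.0219, 0.048]
tool_rot: [[-0.13, 0.992, 0.001], [0.992, 0.13, -0.0], [-0.0, 0.001, -1.0]]
ft_force: [1.0, -1.9, 0.6]
grip_width: -0.0003
gripper_force: 0.5
```

```bash
python3 track.py
```

```text
t 12.35 p [ 0.5455 -0.0219  0.048 ] along -0.037 lat -0.0749 yang 7.45 f [ 1.  -1.9  0.6] w -0.0003
lid [0.5403 0.0142] along -0.0374 lat -0.0385 blob [311.6 199.5] [ 18  17 144] ref [331.4 195. ] [ 17  17 137]
body edges rel. lid [(np.float64(-8.4), np.float64(5.6)), (np.float64(-5.4), np.float64(6.6)), (np.float64(-1.4), np.float64(5.6)), (np.float64(-1.4), np.float64(5.6)), (np.float64(-1.4), np.float64(5.6)), (np.float64(-1.4), np.float64(4.6)), (np.float64(-1.4), np.float64(4.6)), (np.float64(-5.4), np.float64(2.6))]
body edges rel. lid [(np.float64(-8.9), np.float64(6.1)), (np.float64(-6.9), np.float64(7.1)), (np.float64(-0.9), np.float64(6.1)), (np.float64(-0.9), np.float64(6.1)), (np.float64(-0.9), np.float64(6.1)), (np.float64(-0.9), np.float64(6.1)), (np.float64(-0.9), np.float64(5.1)), (np.float64(-3.9), np.float64(0.1))]
```

Request:
jog_arm:
  hand: [0, 0, 0, 0, 0]
  travel:
    - [-0.0007, 0.005, 0]
    - [-0.0008, 0.006, 0]
    - [-0.0008, 0.006, 0]
    - [-0.0008, 0.006, 0]
    - [-0.0004, 0.003, 0]
  yaw: [0, 0, 0, 0, 0]

```text
time_s: 13.08
position: [0.5418, 0.0044, 0.0478]
tool_rot: [[-0.13, 0.992, -0.0], [0.992, 0.13, 0.0], [0.0, -0.0, -1.0]]
ft_force: [0.2, -2.0, 0.7]
grip_width: -0.0002
gripper_force: 0.5
```

```bash
python3 track.py|head -2
```

```text
t 13.075 p [0.5418 0.0044 0.0478] along -0.0372 lat -0.0484 yang 7.47 f [ 0.2 -2.   0.7] w -0.0002
lid [0.5362 0.0403] along -0.038 lat -0.0121 blob [312.6 205.8] [ 18  18 151] ref [331.4 195. ] [ 17  17 137]
```

Request:
jog_arm:
  hand: [0, 0, 0, 0, 0]
  travel:
    - [-0.0007, 0.005, 0]
    - [-0.0008, 0.006, 0]
    - [-0.0005, 0.004, 0]
    - [-0.0002, 0.0017, 0]
    - [0, 0, 0]
  yaw: [0, 0, 0, 0, 0]

```text
time_s: 13.8
position: [0.5396, 0.0208, 0.0478]
tool_rot: [[-0.13, 0.992, -0.0], [0.992, 0.13, 0.0], [0.0, -0.0, -1.0]]
ft_force: [0.3, 0.1, 0.5]
grip_width: -0.0001
gripper_force: 0.0
```

Request:
jog_arm:
  hand: [0, 0, 0, 0, 0]
  travel:
    - [0.0004, -0.003, 0]
    - [0.0005, -0.004, 0]
    - [0.0007, -0.005, 0]
    - [0.0026, -0.02, 0]
    - [0, -0.02, 0]
  yaw: [0, 0, 0, 0, 0]

```text
time_s: 14.42
position: [0.5442, -0.033, 0.0478]
tool_rot: [[-0.13, 0.992, 0.0], [0.992, 0.13, -0.0], [-0.0, 0.0, -1.0]]
ft_force: [-0.1, 0.8, 0.1]
grip_width: 0.0
gripper_force: 0.0
```

```bash
python3 track.py; python3 look2.py c
```

```text
t 14.425 p [ 0.5442 -0.033   0.0478] along -0.0398 lat -0.0859 yang 7.44 f [-0.1  0.8  0.1] w 0.0
lid [0.5338 0.052 ] along -0.0389 lat -0.0002 blob [313.4 208.7] [ 19  18 158] ref [331.4 195. ] [ 17  17 137]
body edges rel. lid [(np.float64(-8.4), np.float64(5.6)), (np.float64(-5.4), np.float64(6.6)), (np.float64(-1.4), np.float64(5.6)), (np.float64(-1.4), np.float64(5.6)), (np.float64(-1.4), np.float64(5.6)), (np.float64(-1.4), np.float64(4.6)), (np.float64(-1.4), np.float64(4.6)), (np.float64(-5.4), np.float64(2.6))]
body edges rel. lid [(np.float64(-9.5), np.float64(6.5)), (np.float64(-7.5), np.float64(6.5)), (np.float64(-3.5), np.float64(6.5)), (np.float64(-0.5), np.float64(6.5)), (np.float64(-0.5), np.float64(6.5)), (np.float64(-0.5), np.float64(6.5)), (np.float64(-0.5), np.float64(5.5)), (np.float64(-0.5), np.float64(4.5))]
t 14.525 p [ 0.5441 -0.034   0.0478] along -0.04 lat -0.0868 yang 7.29 f [-0.1  0.6  0.4] w -0.0001
(612, 580, 3)
```

View pics/c.png

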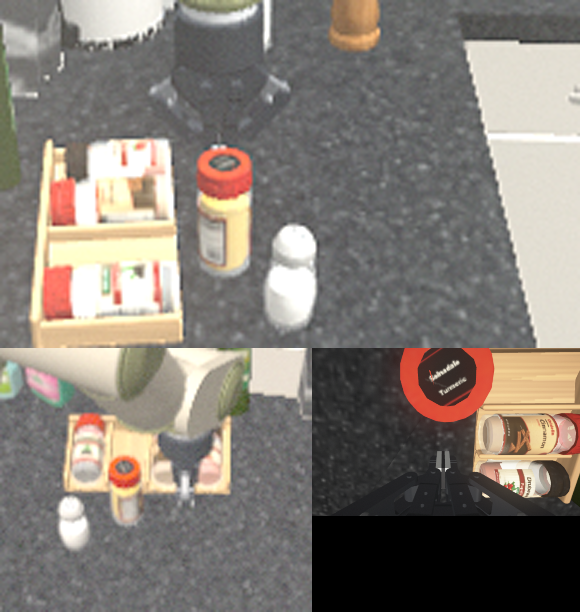

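The jar is upright in front of the empty lane, with its lid at (224,170) in the side crop and (125,470) in the top crop. I'll cross-check the lateral position with the top view already saved.

Run:
```python
from st import *
T=env.calibration('top')
def b(f,box):
    im=cv2.imread(f)[:,:,::-1].astype(int); x0,x1,y0,y1=box; w=im[y0:y1,x0:x1]
    m=(w[...,0]>w[...,1]+70)&(w[...,0]>w[...,2]+70)&(w[...,1]<90)
    ys,xs=np.where(m); print(f,len(xs),xs.min()+x0,xs.max()+x0,ys.min()+y0,ys.max()+y0)
    return np.array([(xs.min()+xs.max())/2+x0,(ys.min()+ys.max())/2+y0]),np.array([xs.mean()+x0,ys.mean()+y0])
u=b('pics/top1.png',(313,332,195,213)); v=b('pics/top_c.png',(297,317,183,204))
for i in(0,1):
    off=np.array(proj(T,[.4925,-.008,.106]))-u[i]
    P=at(T,*(v[i]+off),.106)[:2]; print(P.round(4),((P-M)@d).round(4),((P-M)@n).round(4))
```

```text
t 14.675 p [ 0.5438 -0.0316  0.0478] along -0.04 lat -0.0844 yang 7.41 f [-0.6 -0.4  0.3] w 0.0002
pics/top1.png 113 316 328 197 210
pics/top_c.png 113 300 312 185 198
[0.5334 0.0521] -0.0392 -0.0
[0.534  0.0513] -0.0388 -0.0009
```

Request:
jog_arm:
  hand: [0, 0, 0, 0, 0]
  travel:
    - [-0.03, -0.004, 0.02]
    - [-0.03, -0.004, 0.02]
    - [-0.018, 0, 0.01]
    - [0, 0.01, 0]
    - [0, 0.01, 0]
  yaw: [0, 0, -0.17, -0.17, -0.17]

```text
time_s: 15.3
position: [0.4657, -0.0187, 0.0981]
tool_rot: [[0.376, 0.927, 0.0], [0.927, -0.376, -0.0], [0.0, 0.0, -1.0]]
ft_force: [-0.0, -0.1, -1.2]
grip_width: 0.0003
gripper_force: 0.0
```

Request:
jog_arm:
  hand: [0, 0, 0, 0, 0]
  travel:
    - [0, 0.015, 0]
    - [0, 0.015, 0]
    - [0, 0.015, 0]
    - [0, 0.015, 0]
    - [0, 0, 0]
  yaw: [-0.17, -0.17, -0.17, -0.17, -0.17]

```text
time_s: 15.92
position: [0.4656, 0.0419, 0.0979]
tool_rot: [[0.944, 0.331, -0.0], [0.331, -0.944, 0.0], [-0.0, -0.0, -1.0]]
ft_force: [-0.2, 0.0, 0.6]
grip_width: 0.0004
gripper_force: 0.0
```

Request:
jog_arm:
  hand: [0, 0, 0, 0, 0]
  travel:
    - [0, 0, 0]
    - [0, 0, 0]
    - [0, 0, -0.025]
    - [0, 0, -0.025]
    - [0, 0, 0]
  yaw: [-0.17, -0.035, 0, 0, 0]

```text
time_s: 16.55
position: [0.4651, 0.0409, 0.0469]
tool_rot: [[0.99, 0.138, -0.003], [0.138, -0.99, 0.001], [-0.003, -0.001, -1.0]]
ft_force: [0.5, -0.4, 0.9]
grip_width: -0.0
gripper_force: 0.0
```

```bash
python3 st.py
```

```text
t 16.55 p [0.4651 0.0409 0.0469] along -0.1084 lat -0.0021 yang -82.09 f [ 0.5 -0.4  0.9] w -0.0
```

Request:
jog_arm:
  hand: [0, 0, 0, 0, 0]
  travel:
    - [0.012, 0.0034, 0.001]
    - [0.012, 0.0016, 0]
    - [0.006, 0.0008, 0]
    - [0.005, 0.0007, 0]
    - [0.005, 0.0007, 0]
  yaw: [-0.004, 0, 0, 0, 0]

```text
time_s: 17.18
position: [0.506, 0.0479, 0.0488]
tool_rot: [[0.991, 0.132, -0.0], [0.132, -0.991, 0.0], [-0.0, -0.0, -1.0]]
ft_force: [-1.6, 0.4, 1.5]
grip_width: 0.0
gripper_force: 0.5
```

Request:
jog_arm:
  hand: [0, 0, 0, 0, 0]
  travel:
    - [0.004, 0.0005, 0]
    - [0.003, 0.0004, 0]
    - [0.002, 0.0003, 0]
    - [0, 0, 0]
    - [-0.003, -0.0004, 0]
  yaw: [0, 0, 0, 0, 0]

```text
time_s: 17.8
position: [0.5119, 0.0486, 0.0488]
tool_rot: [[0.991, 0.131, 0.0], [0.131, -0.991, 0.0], [0.0, 0.0, -1.0]]
ft_force: [-0.0, 0.3, 0.1]
grip_width: 0.0001
gripper_force: 0.0
```

Request:
jog_arm:
  hand: [0, 0, 0, 0, 0]
  travel:
    - [-0.004, -0.0005, 0]
    - [-0.005, -0.0007, 0]
    - [-0.012, -0.0016, 0]
    - [-0.012, -0.0016, 0]
    - [0, 0, 0]
  yaw: [0, 0, 0, 0, 0]

```text
time_s: 18.42
position: [0.4778, 0.0442, 0.0489]
tool_rot: [[0.991, 0.131, -0.001], [0.131, -0.991, 0.0], [-0.001, -0.0, -1.0]]
ft_force: [0.1, 0.1, -0.3]
grip_width: -0.0
gripper_force: 0.0
```

```bash
python3 track.py
```

```text
t 18.425 p [0.4778 0.0442 0.0489] along -0.0954 lat -0.0006 yang -82.47 f [ 0.1  0.1 -0.3] w -0.0
lid [0.5438 0.0538] along -0.0287 lat 0.0003 blob [309.1 209. ] [ 19  18 163] ref [331.4 195. ] [ 17  17 137]
body edges rel. lid [(np.float64(-8.4), np.float64(5.6)), (np.float64(-5.4), np.float64(6.6)), (np.float64(-1.4), np.float64(5.6)), (np.float64(-1.4), np.float64(5.6)), (np.float64(-1.4), np.float64(5.6)), (np.float64(-1.4), np.float64(4.6)), (np.float64(-1.4), np.float64(4.6)), (np.float64(-5.4), np.float64(2.6))]
body edges rel. lid [(np.float64(-9.1), np.float64(6.9)), (np.float64(-6.1), np.float64(6.9)), (np.float64(-14.1), np.float64(6.9)), (np.float64(-14.1), np.float64(6.9)), (np.float64(-14.1), np.float64(6.9)), (np.float64(-14.1), np.float64(6.9)), (np.float64(-14.1), np.float64(5.9)), (np.float64(-6.1), np.float64(4.9))]
```

Request:
jog_arm:
  hand: [0, 0, 0, 0, 0]
  travel:
    - [0, 0, 0.03]
    - [0, 0.0006, 0.028]
    - [0.012, 0.0016, 0]
    - [0.012, 0.0016, 0]
    - [0.007, 0.0009, 0]
  yaw: [0, 0, 0, 0, 0]

```text
time_s: 19.15
position: [0.5105, 0.049, 0.1057]
tool_rot: [[0.991, 0.131, -0.002], [0.131, -0.991, 0.0], [-0.001, -0.0, -1.0]]
ft_force: [0.2, 0.1, 0.3]
grip_width: 0.0001
gripper_force: 0.0
```

Request:
jog_arm:
  hand: [0, 0, 0, 0, 0]
  travel:
    - [0.005, 0.0007, 0]
    - [0.006, 0.0008, 0]
    - [0.006, 0.0008, 0]
    - [0.006, 0.0008, 0]
    - [0.006, 0.0008, 0]
  yaw: [0, 0, 0, 0, 0]

```text
time_s: 19.77
position: [0.5393, 0.0528, 0.1068]
tool_rot: [[0.991, 0.131, 0.0], [0.131, -0.991, -0.0], [0.0, 0.0, -1.0]]
ft_force: [0.6, 0.3, -1.4]
grip_width: 0.0003
gripper_force: 0.0
```

```bash
python3 track.py
```

```text
t 19.775 p [0.5393 0.0528 0.1068] along -0.0333 lat -0.0001 yang -82.45 f [ 0.6  0.3 -1.4] w 0.0003
lid [0.5727 0.0556] along 0.0002 lat -0.0017 blob [296.7 209.1] [ 20  17 172] ref [331.4 195. ] [ 17  17 137]
body edges rel. lid [(np.float64(-8.4), np.float64(5.6)), (np.float64(-5.4), np.float64(6.6)), (np.float64(-1.4), np.float64(5.6)), (np.float64(-1.4), np.float64(5.6)), (np.float64(-1.4), np.float64(5.6)), (np.float64(-1.4), np.float64(4.6)), (np.float64(-1.4), np.float64(4.6)), (np.float64(-5.4), np.float64(2.6))]
body edges rel. lid [(np.float64(-5.5), np.float64(12.5)), (np.float64(-6.5), np.float64(14.5)), (np.float64(-14.5), np.float64(14.5)), (np.float64(-14.5), np.float64(14.5)), (np.float64(-14.5), np.float64(14.5)), (np.float64(-14.5), np.float64(14.5)), (np.float64(-14.5), np.float64(14.5)), (np.float64(-9.5), np.float64(12.5))]
```

Request:
jog_arm:
  hand: [0, 0, 0, 0, 0]
  travel:
    - [0.006, 0.0008, 0]
    - [0.006, 0.0008, 0]
    - [0.005, 0.0007, 0]
    - [0.004, 0.0005, 0]
    - [0, 0, 0]
  yaw: [0, 0, 0, 0, 0]

```text
time_s: 20.5
position: [0.5601, 0.0556, 0.1068]
tool_rot: [[0.991, 0.131, 0.0], [0.131, -0.991, -0.0], [0.0, 0.0, -1.0]]
ft_force: [-0.1, -0.4, 0.2]
grip_width: 0.0001
gripper_force: 0.0
```

Request:
jog_arm:
  hand: [0, 0, 0, 0, 0]
  travel:
    - [-0.02, -0.0026, 0]
    - [-0.03, -0.004, 0]
    - [-0.0, -0.0, 0]
    - [0, 0, 0]
    - [0, 0, 0]
  yaw: [0, 0, 0, 0, 0]

```text
time_s: 21.12
position: [0.5106, 0.049, 0.1068]
tool_rot: [[0.991, 0.132, 0.001], [0.132, -0.991, -0.0], [0.001, 0.0, -1.0]]
ft_force: [-0.2, 0.2, -0.1]
grip_width: -0.0004
gripper_force: 0.0
```

```bash
python3 look2.py d
```

```text
t 21.125 p [0.5106 0.049  0.1068] along -0.0623 lat -0.0001 yang -82.44 f [-0.2  0.2 -0.1] w -0.0004
(612, 580, 3)
```

View pics/d.png

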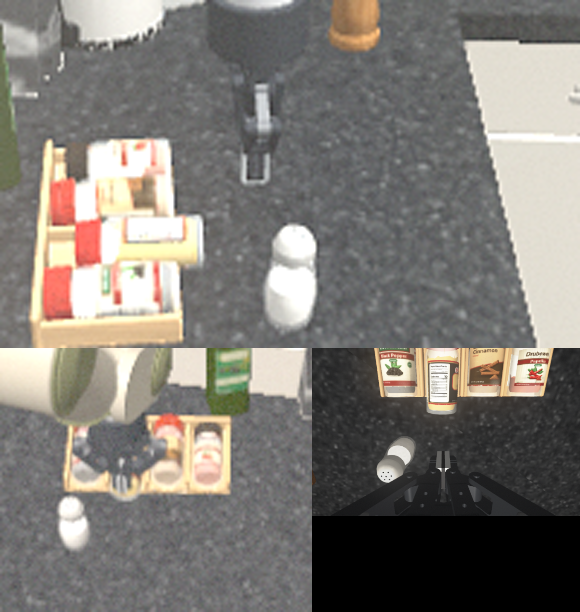

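The jar lies in the lane, with its lid at (88,243) and its bottom sticking out at about (203,243) in the side crop. Next I'll push gently on the bottom and watch the force.

Request:
jog_arm:
  hand: [0, 0, 0, 0, 0]
  travel:
    - [0, 0, -0.03]
    - [0, 0, -0.03]
    - [0, 0, -0.008]
    - [0.01, 0.0013, 0]
    - [0.01, 0.0013, 0]
  yaw: [0, 0, 0, 0, 0]

```text
time_s: 21.9
position: [0.5314, 0.0516, 0.0399]
tool_rot: [[0.991, 0.131, 0.002], [0.131, -0.991, -0.0], [0.002, 0.001, -1.0]]
ft_force: [0.6, -0.6, -0.1]
grip_width: -0.0003
gripper_force: 0.0
```

Request:
jog_arm:
  hand: [0, 0, 0, 0, 0]
  travel:
    - [0.004, 0.0005, 0]
    - [0.004, 0.0005, 0]
    - [0.004, 0.0005, 0]
    - [0.004, 0.0005, 0]
    - [0.004, 0.0005, 0]
  yaw: [0, 0, 0, 0, 0]

```text
time_s: 22.52
position: [0.55, 0.0541, 0.0388]
tool_rot: [[0.991, 0.131, -0.0], [0.131, -0.991, -0.0], [-0.0, -0.0, -1.0]]
ft_force: [-1.6, -0.7, 0.3]
grip_width: 0.0001
gripper_force: 0.5
```

```bash
cat > lidx.py <<'E'
from st import *
S=env.calibration('side')
im=env.get_image('side').astype(int); m=((im[...,0]>110)&(im[...,1]<80)&(im[...,2]<80)).astype('uint8'); m[:,:245]=0;m[:,290:]=0
k,l,s,c=cv2.connectedComponentsWithStats(m)
print([(c[i].round(1).tolist(),s[i].tolist()) for i in range(1,k) if s[i][4]>15])
E
python3 lidx.py
```

```text
t 22.525 p [0.55   0.0541 0.0388] along -0.0225 lat -0.0002 yang -82.45 f [-1.6 -0.7  0.3] w 0.0001
[([257.0, 235.3], [250, 211, 16, 48, 402]), ([288.7, 246.6], [288, 241, 2, 13, 19])]
```

Request:
jog_arm:
  hand: [0, 0, 0, 0, 0]
  travel:
    - [0.003, 0.0004, 0]
    - [0.003, 0.0004, 0]
    - [0.003, 0.0004, 0]
    - [0.002, 0.0003, 0]
    - [0.001, 0, 0]
  yaw: [0, 0, 0, 0, 0]

```text
time_s: 23.2
position: [0.562, 0.0556, 0.0388]
tool_rot: [[0.991, 0.131, -0.0], [0.131, -0.991, 0.0], [-0.0, -0.0, -1.0]]
ft_force: [0.2, -0.6, 0.5]
grip_width: -0.0001
gripper_force: 0.4
```

Request:
jog_arm:
  hand: [0, 0, 0, 0, 0]
  travel:
    - [0.001, 0.0002, 0]
    - [0.001, 0.0002, 0]
    - [0.001, 0.0001, 0]
    - [0, 0, 0]
    - [0, 0, 0]
  yaw: [0, 0, 0, 0, 0]

```text
time_s: 23.82
position: [0.565, 0.0561, 0.0389]
tool_rot: [[0.991, 0.131, 0.0], [0.131, -0.991, 0.0], [0.0, -0.0, -1.0]]
ft_force: [-0.4, 0.2, -0.3]
grip_width: -0.0001
gripper_force: 0.0
```

```bash
python3 lidx.py
```

```text
t 23.825 p [0.565  0.0561 0.0389] along -0.0074 lat -0.0002 yang -82.45 f [-0.4  0.2 -0.3] w -0.0001
[([254.9, 235.4], [250, 211, 11, 48, 407]), ([288.6, 247.2], [288, 241, 2, 13, 19])]
```

Request:
jog_arm:
  hand: [0, 0, 0, 0, 0]
  travel:
    - [0.001, 0.0001, 0]
    - [0, 0, 0]
    - [0.001, 0.0001, 0]
    - [0, 0, 0]
    - [0, 0, 0]
  yaw: [0, 0, 0, 0, 0]

```text
time_s: 24.5
position: [0.5669, 0.0563, 0.0388]
tool_rot: [[0.991, 0.131, 0.0], [0.131, -0.991, 0.0], [0.0, -0.0, -1.0]]
ft_force: [-1.2, -0.3, 0.1]
grip_width: -0.0003
gripper_force: 0.2
```

Request:
jog_arm:
  hand: [0, 0, 0, 0, 0]
  travel:
    - [0.001, 0.0001, 0]
    - [0, 0, 0]
    - [0, 0, 0]
    - [0, 0, 0]
    - [0, 0, 0]
  yaw: [0, 0, 0, 0, 0]

```text
time_s: 25.12
position: [0.567, 0.0563, 0.0387]
tool_rot: [[0.991, 0.132, -0.002], [0.132, -0.991, -0.0], [-0.002, -0.0, -1.0]]
ft_force: [-5.3, -2.2, 2.7]
grip_width: 0.0001
gripper_force: 2.6
```

```bash
python3 lidx.py
```

```text
t 25.125 p [0.567  0.0563 0.0387] along -0.0054 lat -0.0003 yang -82.44 f [-5.3 -2.2  2.7] w 0.0001
[([254.6, 235.4], [250, 211, 11, 48, 409]), ([288.6, 247.2], [288, 241, 2, 13, 19])]
```

The force rose to about 5 N and the arm stopped, so the lid is against the back wall. I'll retreat and check that it stayed put.

Request:
jog_arm:
  hand: [0, 0, 0, 0, 0]
  travel:
    - [-0.002, -0.0003, 0]
    - [-0.006, -0.0008, 0]
    - [-0.03, -0.004, 0]
    - [-0.02, -0.0026, 0.02]
    - [0, 0, 0.05]
  yaw: [0, 0, 0, 0, 0]

```text
time_s: 25.8
position: [0.5075, 0.0488, 0.1081]
tool_rot: [[0.991, 0.131, -0.005], [0.131, -0.991, 0.001], [-0.005, -0.002, -1.0]]
ft_force: [1.2, 0.4, 0.0]
grip_width: 0.0001
gripper_force: 0.0
```

Request:
jog_arm:
  hand: [0, 0, 0, 0, 0]
  travel:
    - [-0.02, -0.02, 0.06]
    - [-0.04, -0.03, 0.03]
    - [0, 0, 0]
    - [0, 0, 0]
    - [0, 0, 0]
  yaw: [0, 0, 0, 0, 0]

```text
time_s: 26.42
position: [0.4513, 0.0003, 0.1945]
tool_rot: [[0.991, 0.132, -0.001], [0.132, -0.991, 0.001], [-0.001, -0.001, -1.0]]
ft_force: [0.7, 1.4, 0.9]
grip_width: 0.0001
gripper_force: 0.0
```

```bash
python3 lidx.py
python3 - <<'E'
from h import *
a=cv2.imread('pics/side1.png').astype(int); b=cv2.cvtColor(env.get_image('side'),cv2.COLOR_RGB2BGR).astype(int)
m=(abs(a-b).max(2)>45).astype('uint8'); k,l,s,c=cv2.connectedComponentsWithStats(m)
print([s[i].tolist() for i in range(1,k) if s[i][4]>15])
# jar bottom: bright columns at the lane's rows
r=b[230:238,285:315].max(2).mean(0).round(); print(r)
E
```

```text
t 26.425 p [4.513e-01 3.000e-04 1.945e-01] along -0.1275 lat -0.0406 yang -82.41 f [0.7 1.4 0.9] w 0.0001
[([254.7, 235.4], [250, 211, 11, 48, 408]), ([288.6, 247.2], [288, 241, 2, 13, 19])]
[[439, 1, 13, 23, 111], [325, 0, 191, 105, 6706], [535, 0, 69, 166, 7674], [588, 28, 17, 2, 28], [537, 92, 8, 7, 30], [627, 107, 13, 34, 127], [351, 115, 15, 15, 117], [536, 114, 5, 15, 46], [351, 129, 11, 30, 168], [342, 133, 10, 10, 77], [350, 149, 3, 6, 16], [535, 153, 17, 15, 173], [345, 158, 2, 13, 22], [349, 159, 6, 13, 36], [489, 158, 29, 51, 693], [512, 162, 128, 238, 13391], [550, 170, 17, 9, 105], [525, 184, 8, 30, 138], [321, 188, 19, 43, 565], [250, 225, 45, 18, 461], [541, 225, 16, 11, 100], [530, 228, 9, 9, 28], [517, 233, 15, 6, 30]]
[211. 212. 202. 205. 237. 235. 231. 226. 231. 230. 227.  50.  50.  47.
  44.  43.  44.  46.  45.  46.  47.  46.  42.  42.  45.  50.  44.  46.
  44.  44.]
```

```bash
python3 -c "
from rig import env
print(env.close_job())"
```

```text
the job is handed in; nothing more can be done
None
```

The spice jar lies in the empty lane with its lid against the back wall (push force rose to about 5 N at the stop), and no other object appears moved. It slid with a lean of about 5°, because the gripper's shape kept the fingers from pushing below about 30 mm, and a first test push leaned it about 10° before I backed off. The job was handed in at about 26.5 s.

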